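# Free the stuck parts basket and lock it into the cleaner

## Task

The steel parts basket is jammed in its drip cup: free it by its rim with a pull and a twist, then hang it in the bayonet ring on the ultrasonic cleaner and turn it clockwise until its lugs drop into the locking notches. Let go of it there, without pushing aside or tipping the bottle, jar or solder spool or hitting the microscope.

Things in the scene. Friction and masses are not known exactly. Their poses are not given: they have to be found in the camera images.
- basket_mid (a point): Centre (on the axis, half-way up) of the loose open steel parts basket, 100 mm high, about 0.18 kg, its axis z. Body 48 mm across, tapering to 38 mm in its lowest 7 mm; the top 26 mm are a straight rim band 52 mm across (inside 46 mm) to grip across its diameter or pinch by its wall. Lugs on its own +x and -x sides; a half turn makes no difference.
- basket_lug (a point): The lug on the basket's own +x side, at its middle: 28 mm from the axis and 3 mm above the basket's centre. Each of the two lugs is 8 mm wide, 6 mm high (underside level with the basket's centre) and reaches 34 mm from the axis.
- cup: Fixed round aluminium drip cup, 80 mm across, 70 mm high, in which the basket is jammed. Origin: centre of its underside, 6 mm above the bench. The basket stands on its 6 mm floor, the rim 36 mm above the cup's top. Three spring-loaded rubber pads squeeze it low down: about 8 to 15 N or 0.3 N m moves it; turning while pulling eases the pull.
- cup_mouth (a point): Centre of the drip cup's mouth, 70 mm above its origin, same axes as the cup. Two inward lips 80 degrees wide, centred on its own +x and -x, overhang the lugs by 3 mm of play and block a straight pull until the lugs are turned at least 50 degrees from the cup's x axis, either way round. Between the lips are 100 degree gaps centred on its y axis. The lugs start within 26 degrees of the x axis.
- tray: Fixed black tray, 200 (x) x 100 (y) x 6 mm, that carries the drip cup in its middle, the bottle towards its +x end and the jar towards its -x end, each 66 to 85 mm from the cup's axis. Origin: centre of its underside, on the bench.
- ring: Fixed aluminium bayonet ring on the cleaner's lid, 80 mm across, 30 mm high, its 51 mm bore and 35 mm sleeve open down into the tank. Origin: centre of its underside, level with the lid (105 mm above the bench), z up. Lugs on the channel floor: the basket's centre is 15 mm above this origin. Locked: 9 mm above it, rim top 59 mm above it, basket's lugs on the ring's x axis.
- ring_entry (a point): Middle of one of two straight entry slots (14 mm wide, open at the top) in the ring, at its top, 34 mm from its axis, at +60 degrees from the ring's x axis (counter-clockwise from above); the other is opposite. They lead down to a channel with its floor 15 mm and roof 25 mm above the ring's origin (ring top 30 mm), which runs 60 degrees clockwise to the notches.
- ring_notch (a point): Middle of the floor of one of two locking notches, on the ring's own +x side, 34 mm from its axis, 9 mm above its origin; the other is at -x. Each is 12 mm wide and 6 mm deeper than the channel; a wall at its far (clockwise) side stops the lug. A thin dark line on the ring's top lies above each notch.
- cleaner: Fixed white ultrasonic cleaner, 105 mm high. Origin: on the bench under the ring's axis; it spans -80 to +120 mm in its own x and +-75 mm in y. A grey control tower stands on its lid from x = +56 to +101 mm, y = +-45 mm, up to 180 mm above the bench.
- microscope: The fixed inspection microscope, an obstacle in the middle. Origin: on the bench under its 20 mm thick column, 312 mm high. Its head (52 mm across, from 178 to 305 mm above the bench) hangs 75 mm to the robot's side (its own -x) of the column; its base is 100 x 60 x 12 mm, reaching 70 mm to -x.
- bottle: Bystander: loose white flux bottle on the tray, 32 mm across, 115 mm high. Origin: centre of its underside. Leave it standing where it is.
- jar: Bystander: loose amber jar with steel cap on the tray, 38 mm across, 95 mm high. Origin: centre of its underside. Leave it standing where it is.
- spool: Bystander: loose solder spool on the bench, 52 mm across, 40 mm high. Origin: centre of its underside. Leave it where it is.
Mind the look-alikes: they are no part of the job. What is shaped like the part that bears basket_mid but yellow is not meant.

How it is judged:
On the way:
1. the basket is lifted clear of the drip cup (z of basket_mid in the frame of cup above 0.125 m and contact force between basket and cup below 0.1 N), for 0.1 s.
At the end, for the whole second after the job is handed in: The basket hangs upright (within 4 degrees) and at rest in the bayonet ring, on its axis within 4 mm, with both lugs down on the notch floors (its centre 6 to 11.5 mm above the ring's underside, lugs within 8 degrees of the notch line); bottle, jar and spool stand within 20 mm of where they were (horizontal distance between basket_mid and ring below 0.004 m and z of basket_mid in the frame of ring between 0.006 and 0.0115 m and angle between the x axis of basket_mid and the x axis of ring, either way round below 0.14 rad and angle between basket_mid's own z axis and vertical below 0.07 rad and linear speed of basket below 0.03 m/s and angular speed of basket below 0.3 rad/s and distance of each of bottle, jar, spool from where it was at the start of the episode below 0.02 m); the robot touches nothing.
It fails at once if the bottle, jar or spool is moved by more than 30 mm or tipped over (distance of any of bottle, jar, spool from where it was at the start of the episode above 0.03 m or angle between any of bottle, jar, spool's own z axis and vertical above 0.6 rad).
It fails at once if the microscope is struck (contact force between microscope and the arm above 8 N or contact force between microscope and the fingers above 8 N or contact force between microscope and basket above 8 N).
It also fails if it takes over 58 s, if anything falls off the work surface, if the arm or the gripper's body presses on something with over 40 N, if the wrist force passes 120 N, or if a joint passes its speed limit or range.

## Robot

A 6-joint arm with a two-finger parallel gripper is mounted at the origin on the work surface. World frame = base frame: x ahead of the robot, y to its left, z up, the work surface at z = 0. Lengths are in m, angles in rad, forces in N, time in s.
With the tool pointing down it reaches from about 0.325 to 1 m from the base axis. Payload 5.1 kg.
Tool frame: the origin (TCP) lies midway between the tips of the shut fingers; the grasp point (between the pads) lies 19 mm behind it; z points along the fingers, y is the line along which they close (so a half turn about z gives the same grasp; the last joint's range is limited). The gripper opens to 85 mm and grips with 20 to 120 N. Pads are 22 mm wide; open, the fingers measure 114 mm over their backs; the gripper's body (76 mm by 85 mm) begins 54 mm behind the grasp point. The pads swing forward as they close: fully open they stand 13 mm farther back than shut.
Start: joints at [1.195, 0.124, 1.65, -0, 1.367, -0.083], TCP at [0.188, 0.622, 0.194] pointing down, gripper open.
Joint ranges: [-2.61, 2.61], [-1.02, 2.33], [0.03, 2.71], [-1.35, 4.49], [0.32, 2.68], [-2.91, 2.91]. Speed limits (rad/s): [2.57, 2.57, 3.14, 3.14, 3.14, 3.14].

## Interface

Orientations are given as a unit quaternion [x, y, z, w].
In Python, from bench import telemetry, vision, ctrl, spotter gives the robot as it stands.
- The arm moves only by the tool drive_tool, never from a script. Its argument "series" is a list of rows, each an object of numbers: "tx", "ty", "tz": the shift along the world's x, y, z in cm; "spin": the turn about the world's z in rad; "jaw": the finger opening in cm, from 0 to 8.54. A call has 1 to 5 rows; each row shifts and turns the commanded pose from where the row before left it; what a row does not reach is not made up. A row lasts 1/8 s, in which the tool goes at most 62.5 mm and 10.7 degrees, less where a joint would pass 70% of its speed; a pose out of reach is approached as far as the arm can. A call is refused whole if a number of a shift passes 6.25 or a number of a turn 0.188, either way. A call with a gripper value outside its range is refused whole. The fingers move at their own pace and stop on an object; "squeeze" is the grip in N (left out, the last holds). Time passes only in rows, so rows that do not move let the fingers close. It gives the time, the measured TCP pose, the force, the opening and the grip force at its end, in the units of the state.
- telemetry.get_obs(): the state, without advancing time (a new reading comes with each control period).
- vision.snapshot(name): name is "scene" or "top"; returns a dict with "pixels" (384x512x3 uint8, red, green, blue), "z_map" (384x512 float32, m along the optical axis (not along the pixel's ray), 0 where there is no reading), "camera_matrix" (3x3 intrinsics, pixels), "T" (4x4, takes a point from camera to world coordinates). Camera axes: x right, y up, looking along -z (the intrinsics and any distortion apply to the point x, -y, -z); pixel columns grow to the right and rows downward; lengths in m; the calibration is good to about 2 mm. A picture is of the moment at which its call begins.
- ctrl.job_done(): hands the job in; it is judged then, once.
Trained networks look in the newest picture that a camera, given by its name, has taken for a name from the list of things; names that differ only in an ending like _2 or _b are one class to them, and where a whole thing is asked for, a point or a joint stands for the part that bears it (a point fixed in the world has none). Each returns a list of dicts, best first, with "p" (0 to 1); they miss things now and then, are a little off and sometimes report something else, mostly with a low value. They report only what shows in the picture. A call takes as long as a camera call. They do not tell look-alikes from the thing itself.
- spotter.spot_in(camera, label): "bbox" ([left, top, right, bottom] in pixels, round what is visible of it).
- spotter.silhouettes(camera, label): "pixels" (384x512 bool, what is visible of it) and "bbox" ([left, top, right, bottom] in pixels, round what is visible of it).
- spotter.landmark_of(camera, label): "uv" ([column, row] in pixels: a listed point, or the origin of a listed thing).
The state is a dict: "time_s": time; "joint_pos": joint angles; "qd": joint speeds; "tau": joint torques, N m; "ee_pos": TCP position; "eef_rot": TCP orientation; "wrist_force": force on the tool from outside, world axes, zero at the start; "torque": the same for the moment, N m; "gripper_width": opening from 0.0 (shut) to 1.0 (fully open); "finger_force": force on a finger pad.
Only numpy, scipy, OpenCV 4.12 (cv2) and the standard library are available. Lean on these libraries where they do the work, as an engineer would, in place of code of your own. Each camera call takes 0.05 s, during which the arm holds its last target. There are 200 camera calls.

## Working session

There is one attempt and no reset: what is moved stays moved. The work goes in short steps, Python scripts to look and compute and a tool call to move; the robot and the scene stay as the last step left them, time stands still between calls to the robot, and variables do not carry over. Pictures are saved under pics/ and viewed, at most 10 in all, crops included, and the job is handed in when it is done.

Besides the shell and the picture viewer there is one more tool, called after "Call:" in YAML: its name, and indented under it one key for each argument. drive_tool: Moves the arm, as the interface text tells. Its arguments: {"type":"object","properties":{"series":{"type":"array","items":{"type":"object","properties":{"tx":{"type":"number"},"ty":{"type":"number"},"tz":{"type":"number"},"spin":{"type":"number"},"jaw":{"type":"number"}}}},"squeeze":{"type":"number"}},"required":["series"]}

```bash
mkdir -p pics; cat > h.py <<'E'
import numpy as np, cv2
from bench import telemetry, vision, ctrl, spotter
def ray(s,uv):
    K=s["camera_matrix"];T=s["T"];d=np.array([(uv[0]-K[0,2])/K[0,0],-(uv[1]-K[1,2])/K[1,1],-1.0])
    return T[:3,3],T[:3,:3]@d
def onz(s,uv,z):
    o,d=ray(s,uv);return o+d*(z-o[2])/d[2]
def cloud(s):
    v,u=np.mgrid[:384,:512];K=s["camera_matrix"];D=s["z_map"]
    P=np.stack([(u-K[0,2])/K[0,0]*D,-(v-K[1,2])/K[1,1]*D,-D],-1)
    return P@s["T"][:3,:3].T+s["T"][:3,3]
E
python3 - <<'E'
from h import *
np.set_printoptions(precision=4,suppress=True)
ims=[]
for c in("scene","top"):
    s=vision.snapshot(c);np.savez(f"{c}.npz",**s)
    cv2.imwrite(f"pics/{c}0.png",cv2.resize(s["pixels"][:,:,::-1],(800,600),interpolation=cv2.INTER_CUBIC))
    C=cloud(s)
    print(c,s["T"][:3,3],s["camera_matrix"][0,0])
    for n in["basket_mid","basket_lug","cup","cup_mouth","tray","ring","ring_entry","ring_notch","cleaner","microscope","bottle","jar","spool"]:
        for r in spotter.landmark_of(c,n)[:3]:
            u,v=np.array(r["uv"]).round().astype(int)
            print(n,round(r["p"],2),np.array(r["uv"]).round(1),C[min(v,383),min(u,511)])
print(telemetry.get_obs())
E
```

```text
scene [ 1.1326 -0.3644  0.7282] 442.45813504274906
basket_mid 0.86 [165.9 192. ] [ 0.4112 -0.1723  0.0678]
basket_mid 0.75 [ 93.2 284.3] [ 0.5908 -0.3752  0.0773]
basket_mid 0.73 [172.8 249.5] [ 0.5858 -0.2223  0.0804]
basket_lug 0.93 [186.6 250.1] [ 0.5961 -0.1982  0.0779]
basket_lug 0.79 [ 93.3 294.2] [ 0.5944 -0.381   0.0554]
basket_lug 0.77 [161.5 198.5] [ 0.4081 -0.1825  0.0515]
cup 0.92 [180.1 264.8] [ 0.6303 -0.2254  0.0866]
cup 0.29 [172.3 243.1] [ 0.587  -0.2224  0.1017]
cup_mouth 0.95 [174.8 243.7] [ 0.5894 -0.2177  0.0988]
tray 0.72 [180.3 262.7] [ 0.6034 -0.2174  0.058 ]
ring 0.79 [339.7 142. ] [0.5316 0.1981 0.1578]
ring_entry 0.89 [351.3 137.1] [0.5486 0.2109 0.1776]
ring_entry 0.28 [333.8 178.5] [0.5746 0.1599 0.1012]
ring_notch 0.73 [340.1 143.8] [0.5336 0.1972 0.154 ]
cleaner 0.67 [337.2 177. ] [0.5788 0.1641 0.1056]
cleaner 0.4 [190.3 290.6] [ 0.6506 -0.2191  0.0275]
microscope 0.94 [297.1 263.2] [0.6791 0.0045 0.0122]
bottle 0.79 [191.3 292.3] [ 0.652  -0.2179  0.0253]
bottle 0.52 [179.7 264.6] [ 0.6303 -0.2254  0.0866]
jar 0.93 [157.8 246. ] [ 0.5589 -0.2431  0.07
[... 843 characters left out ...]
229]
microscope 0.76 [236.9 147. ] [0.5846 0.0003 0.2898]
bottle 0.76 [328.6 161.1] [ 0.6272 -0.204   0.0467]
jar 0.58 [339.5 223.8] [ 0.4793 -0.2239  0.0471]
spool 0.83 [247.1 247.8] [ 0.4264 -0.0137  0.0404]
{'time_s': 1.4, 'joint_pos': array([ 1.1954,  0.1238,  1.6503,  0.    ,  1.3675, -0.0826]), 'qd': array([-0.0005,  0.0005,  0.0003, -0.0001, -0.0001,  0.0003]), 'tau': array([ -0.0012, -42.3544, -36.5766,  -0.0002,   0.0004,  -0.    ]), 'ee_pos': array([0.1876, 0.6223, 0.1944]), 'eef_rot': array([ 0.1459,  0.9893,  0.    , -0.    ]), 'wrist_force': array([-0.3928, -0.7101,  0.8811]), 'torque': array([-0.033 , -0.0137, -0.0275]), 'finger_force': 0.0, 'gripper_width': 0.9956831036368586}
```

View pics/scene0.png

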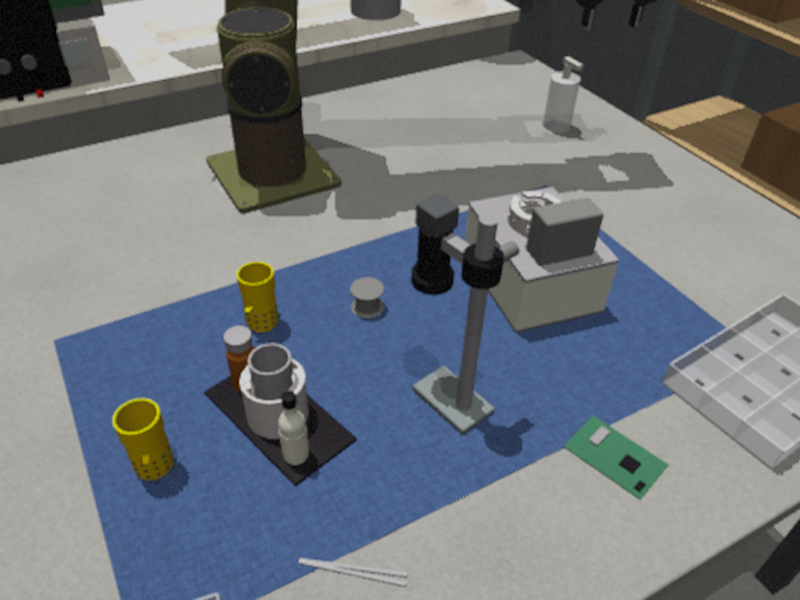

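View pics/top0.png

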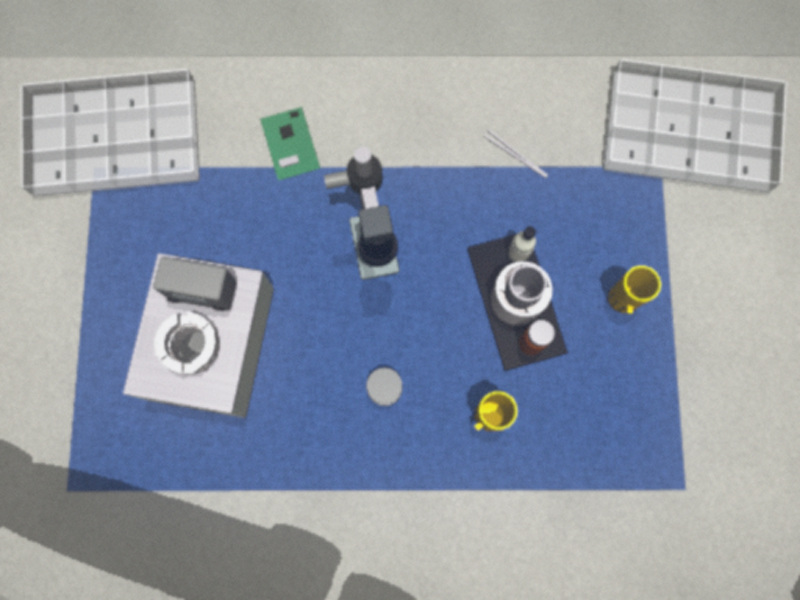

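The scene view shows the steel basket in the cup (around pixel 270,380 of the 800 px picture), the bottle and jar beside it and two yellow look-alikes. In the top view the basket rim is at about (528,285) and the ring at about (185,342), with slots and lines visible on it. Next I'll make close crops and circle fits.

```bash
cat > fit.py <<'E'
from h import *
from scipy.optimize import least_squares
np.set_printoptions(precision=4,suppress=True)
def circ(P,r):
    f=lambda q:np.hypot(P[:,0]-q[0],P[:,1]-q[1])-r
    o=least_squares(f,np.median(P[:,:2],0),loss="soft_l1",f_scale=.002);return o.x,np.abs(f(o.x)).mean(),len(P)
S={c:dict(np.load(c+".npz")) for c in("scene","top")}
if __name__=="__main__":
    for c,s in S.items():
        C=cloud(s).reshape(-1,3)
        def sel(x,y,R,z0,z1):
            return C[(np.hypot(C[:,0]-x,C[:,1]-y)<R)&(C[:,2]>z0)&(C[:,2]<z1)]
        print(c,"rim",circ(sel(.575,-.215,.045,.107,.118),.0245),"cuptop",circ(sel(.575,-.215,.055,.071,.082),.034),
         "ring",circ(sel(.49,.225,.07,.13,.14),.033))
    tile=[]
    for c,(u,v) in(("top",(334,186)),("top",(119,219)),("scene",(175,245)),("scene",(342,137))):
        p=S[c]["pixels"][v-30:v+30,u-30:u+30,::-1];tile.append(cv2.resize(p,(300,300),interpolation=cv2.INTER_CUBIC))
    cv2.imwrite("pics/crop.png",np.vstack([np.hstack(tile[:2]),np.hstack(tile[2:])]))
E
python3 fit.py
```

```text
scene rim (array([ 0.5651, -0.2134]), np.float64(0.0010544244296551088), 181) cuptop (array([ 0.5672, -0.2149]), np.float64(0.00585278190226465), 459) ring (array([0.4788, 0.2485]), np.float64(0.007639541549924015), 234)
top rim (array([ 0.5647, -0.2114]), np.float64(0.0009211428735392646), 117) cuptop (array([ 0.5651, -0.2109]), np.float64(0.006068727436845051), 411) ring (array([0.4803, 0.2531]), np.float64(0.00618523170964816), 623)
```

View pics/crop.png

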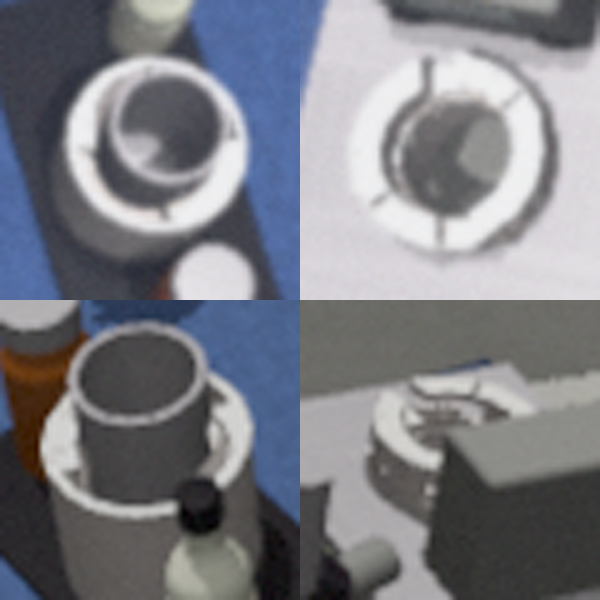

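The crops show cup-lip edges as dark marks at about (85,150), (165,212) and (232,130). On the ring, the wide slots are at about (428,70) and (440,230), and the thin lines at about (515,100) and (378,200). I'll unwrap both polar about their axes to read the angles.

```bash
cat > polar.py <<'E'
from fit import *
def proj(s,P):
    q=(P-s["T"][:3,3])@s["T"][:3,:3];K=s["camera_matrix"]
    return np.stack([K[0,2]+K[0,0]*q[...,0]/-q[...,2],K[1,2]-K[1,1]*q[...,1]/-q[...,2]],-1).astype(np.float32)
def polar(s,c,z,r0,r1,n=80):
    a=np.radians(np.arange(-180,180,.5));r=np.linspace(r1,r0,n)
    A,R=np.meshgrid(a,r);uv=proj(s,np.stack([c[0]+R*np.cos(A),c[1]+R*np.sin(A),z+0*A],-1))
    im=cv2.remap(s["pixels"][:,:,::-1].copy(),uv[...,0],uv[...,1],cv2.INTER_CUBIC)
    for d in range(-180,180,30): cv2.line(im,((d+180)*2,0),((d+180)*2,5),(0,0,255) if d else (0,255,0),2)
    return im
if __name__=="__main__":
    t,c=S["top"],S["scene"]
    cv2.imwrite("pics/polar.png",np.vstack([polar(t,(.565,-.212),.076,.024,.044),polar(c,(.565,-.2125),.076,.024,.044),
      polar(t,(.565,-.212),.071,.024,.044),polar(t,(.479,.251),.135,.022,.044),polar(c,(.479,.249),.135,.022,.044)]))
    m=[spotter.silhouettes("top",n)[0]["pixels"] for n in("tray","bottle","jar","spool")]
    for k in m:
        v,u=np.nonzero(k);P=cloud(t)[v,u];print(P.mean(0),cv2.minAreaRect(np.stack([u,v],1).astype(np.float32)))
        h=P[:,2]>P[:,2].max()-.006;print(" top",P[h].mean(0))
E
python3 polar.py
```

```text
[ 0.5533 -0.2008  0.0106] ((330.8648376464844, 191.69406127929688), (83.81359100341797, 43.16864013671875), 73.0091781616211)
 top [ 0.3086 -0.0336  1.1595]
[ 0.6283 -0.2115  0.0753] ((334.6400146484375, 156.4800262451172), (14.40000057220459, 23.200000762939453), 36.869895935058594)
 top [ 0.3086 -0.0336  1.1595]
[ 0.493  -0.2238  0.0798] ((342.18292236328125, 215.35365295410156), (16.710594177246094, 25.7686710357666), 51.34019470214844)
 top [ 0.3086 -0.0336  1.1595]
[ 0.4276 -0.0111  0.0465] ((245.75003051757812, 247.25003051757812), (24.041629791259766, 23.33452033996582), 45.0)
 top [ 0.3086 -0.0336  1.1595]
```

View pics/polar.png

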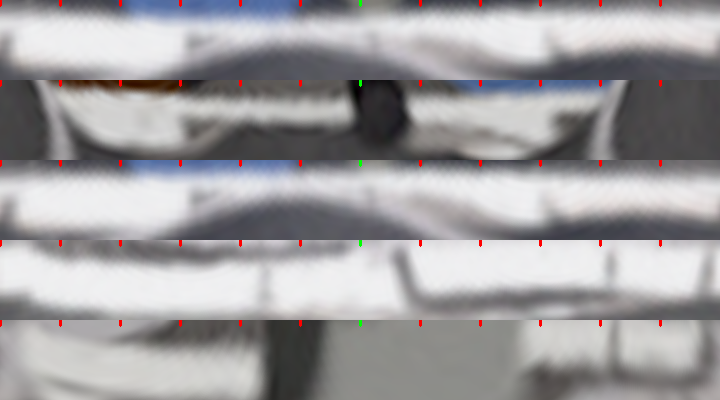

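Lip edges come out at about -175, -88, and +93 to +97 deg, so the cup's x axis is at about 50 deg and its gaps at -40/140. The ring's lines are at about -48 and 126 deg, so its notch axis is about -51 deg. Next: refine the centres by edge fitting and get the lug angle.

```bash
cat > edge.py <<'E'
from polar import *
from scipy.optimize import differential_evolution as de
def edgefit(s,c0,z,radii,w=.012,span=None):
    "centre whose projected circles (r,sign) have strongest radial brightness step"
    g=cv2.cvtColor(s["pixels"],cv2.COLOR_RGB2GRAY).astype(np.float32)
    a=np.radians(np.arange(0,360,3) if span is None else np.arange(*span,3))
    def smp(c,r):
        uv=proj(s,np.stack([c[0]+r*np.cos(a),c[1]+r*np.sin(a),z+0*a],-1));return cv2.remap(g,uv[None,:,0],uv[None,:,1],cv2.INTER_LINEAR)[0]
    f=lambda c:-sum(np.mean(np.clip(sg*(smp(c,r-.0015)-smp(c,r+.0015)),-5,50)) for r,sg in radii)
    o=de(f,[(c0[0]-w,c0[0]+w),(c0[1]-w,c0[1]+w)],seed=0);return o.x,-o.fun
if __name__=="__main__":
    t,c=S["top"],S["scene"]
    print("rim top",edgefit(t,(.565,-.212),.112,[(.023,-1),(.026,1)]),"scene",edgefit(c,(.565,-.212),.112,[(.023,-1),(.026,1)]))
    print("cup top",edgefit(t,(.565,-.212),.076,[(.040,1)]),"scene",edgefit(c,(.565,-.212),.076,[(.040,1)]))
    print("ring top",edgefit(t,(.479,.251),.135,[(.0255,-1),(.040,1)]),edgefit(t,(.479,.251),.135,[(.040,1)]),edgefit(t,(.479,.251),.135,[(.0255,-1)]))
    for s,uv in((c,(186.6,250.1)),(t,(326.7,172.7))):
        p=onz(s,uv,.065)[:2]-[.565,-.2125];print("lug",p,np.degrees(np.arctan2(p[1],p[0])))
E
python3 edge.py
```

```text
rim top (array([ 0.5654, -0.2119]), np.float64(63.85460662841797)) scene (array([ 0.5633, -0.2121]), np.float64(85.4036636352539))
cup top (array([ 0.5648, -0.2111]), np.float64(50.0)) scene (array([ 0.5634, -0.2113]), np.float64(35.31298065185547))
ring top (array([0.4782, 0.2546]), np.float64(68.80068969726562)) (array([0.4781, 0.2537]), np.float64(28.668798446655273)) (array([0.4779, 0.2546]), np.float64(40.65257263183594))
lug [0.0203 0.0168] 39.55863510906165
lug [0.0294 0.0174] 30.603259790148083
```

Call:
drive_tool:
  series:
    - {"tx":0.5,"ty":-6,"tz":2,"spin":0.18}
    - {"tx":1.5,"ty":-6,"tz":0,"spin":0.18}
    - {"tx":2,"ty":-6,"spin":0.18}
    - {"tx":3,"ty":-5.5,"spin":0.18}
    - {"tx":3,"ty":-5.5,"spin":0.18}
  squeeze: 100

```text
validation failed for argument at $.se...
```

Call:
drive_tool:
  series:
    - {"tx":0.5,"ty":-6.0,"tz":2.0,"spin":0.18,"jaw":6.6}
    - {"tx":1.5,"ty":-6.0,"tz":0.0,"spin":0.18,"jaw":6.6}
    - {"tx":2.0,"ty":-6.0,"tz":0.0,"spin":0.18,"jaw":6.6}
    - {"tx":3.0,"ty":-5.5,"tz":0.0,"spin":0.18,"jaw":6.6}
    - {"tx":3.0,"ty":-5.5,"tz":0.0,"spin":0.18,"jaw":6.6}
  squeeze: 100

```text
time_s: 2.22
ee_pos: [0.2826, 0.3434, 0.2146]
eef_rot: [-0.285, 0.959, 0.0, 0.001]
wrist_force: [0.9, 0.5, -0.0]
gripper_width: 0.775
finger_force: 0.0
```

Call:
drive_tool:
  series:
    - {"tx":2.2,"ty":-5.8,"tz":0.0,"spin":0.0,"jaw":6.6}
    - {"tx":2.2,"ty":-5.8,"tz":0.0,"spin":0.0,"jaw":6.6}
    - {"tx":2.2,"ty":-5.8,"tz":0.0,"spin":0.0,"jaw":6.6}
    - {"tx":2.2,"ty":-5.8,"tz":0.0,"spin":0.0,"jaw":6.6}
    - {"tx":2.2,"ty":-5.8,"tz":0.0,"spin":0.0,"jaw":6.6}

```text
time_s: 2.85
ee_pos: [0.3926, 0.053, 0.2149]
eef_rot: [-0.282, 0.959, -0.0, 0.001]
wrist_force: [1.1, 0.3, 0.4]
gripper_width: 0.773
finger_force: 0.0
```

Call:
drive_tool:
  series:
    - {"tx":3.0,"ty":-5.4,"tz":0.0,"spin":0.0,"jaw":6.6}
    - {"tx":3.0,"ty":-5.4,"tz":0.0,"spin":0.0,"jaw":6.6}
    - {"tx":3.0,"ty":-5.4,"tz":0.0,"spin":0.0,"jaw":6.6}
    - {"tx":3.0,"ty":-5.4,"tz":0.0,"spin":0.0,"jaw":6.6}
    - {"tx":0.0,"ty":0.0,"tz":0.0,"spin":0.0,"jaw":6.6}

```text
time_s: 3.48
ee_pos: [0.5129, -0.1642, 0.2134]
eef_rot: [-0.28, 0.96, 0.0, -0.001]
wrist_force: [-0.4, -0.5, -0.1]
gripper_width: 0.779
finger_force: 0.0
```

Call:
drive_tool:
  series:
    - {"tx":4.0,"ty":-4.0,"tz":0.0,"spin":0.0,"jaw":6.6}
    - {"tx":1.15,"ty":-0.8,"tz":-2.0,"spin":0.0,"jaw":6.6}
    - {"tx":0.0,"ty":0.0,"tz":-4.0,"spin":0.0,"jaw":6.6}
    - {"tx":0.0,"ty":0.0,"tz":-2.5,"spin":0.0,"jaw":6.6}
    - {"tx":0.0,"ty":0.0,"tz":0.0,"spin":0.0,"jaw":6.6}

```text
time_s: 4.1
ee_pos: [0.5617, -0.2073, 0.1268]
eef_rot: [-0.282, 0.959, 0.002, -0.002]
wrist_force: [-0.2, 0.2, 0.2]
gripper_width: 0.772
finger_force: 0.0
```

```bash
python3 - <<'E'
from h import *
t=[]
for c,(u,v) in(("top",(334,190)),("scene",(170,225))):
    s=vision.snapshot(c);np.savez(f"{c}1.npz",**s)
    t.append(cv2.resize(s["pixels"][v-50:v+50,u-40:u+40,::-1],(400,500),interpolation=cv2.INTER_CUBIC))
cv2.imwrite("pics/near.png",np.hstack(t));print(telemetry.get_obs()["ee_pos"])
E
```

```text
[ 0.5639765  -0.20858089  0.13044578]
```

View pics/near.png

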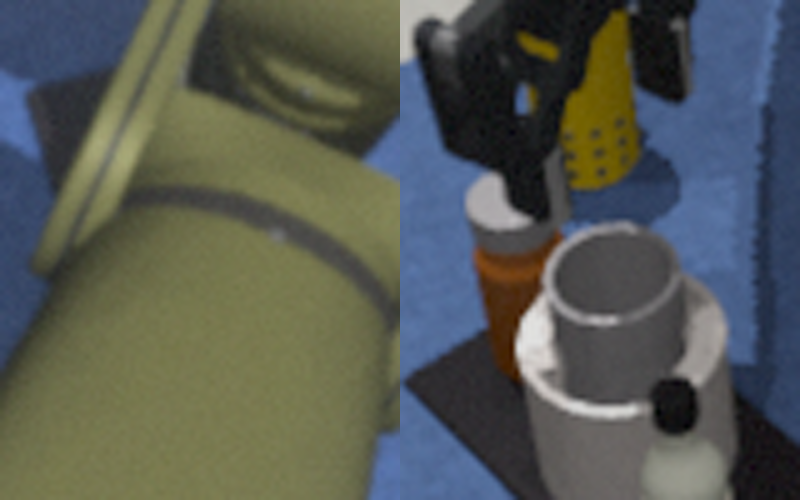

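```bash
python3 - <<'E'
from polar import *
s=dict(np.load("scene1.npz"));o=telemetry.get_obs();p=o["ee_pos"];j=np.radians(122.5)
print(p,o["time_s"],o["gripper_width"],o["qd"])
for k in(-.033,0,.033):
    for dz in (0,.019):
        uv=proj(s,p+np.array([k*np.cos(j),k*np.sin(j),dz]));print(k,dz,uv,(uv-[130,175])*5+[400,0])
E
```

```text
[ 0.564  -0.2086  0.1304] 4.2 0.7741659091009042 [-0.0047 -0.0134 -0.0265  0.0004 -0.0027  0.0005]
-0.033 0 [162.0683 233.2876] [560.3417 291.4379]
-0.033 0.019 [160.805  226.0868] [554.0249 255.4338]
0 0 [172.9173 221.9194] [614.5863 234.5972]
0 0.019 [171.8584 214.7294] [609.2921 198.6468]
0.033 0 [183.2165 211.1273] [666.0826 180.6363]
0.033 0.019 [182.3432 203.9562] [661.7162 144.7812]
```

```bash
python3 - <<'E'
from polar import *
s=dict(np.load("scene1.npz"));C=cloud(s)
for x,y in((530,120),(525,160),(530,200),(555,170),(555,200),(680,60),(680,85),(620,235)):
    u,v=130+(x-400)//5,175+y//5;print((x,y),C[v,u],s["pixels"][v,u])
m=(np.hypot(C[...,0]-.564,C[...,1]+.2086)<.055)&(C[...,2]>.114)&(C[...,2]<.2)
P=C[m];
for z in np.arange(.114,.2,.008):
    q=P[(P[:,2]>=z)&(P[:,2]<z+.008)];print(round(z,3),len(q),q.mean(0) if len(q) else "", q.min(0) if len(q) else "",q.max(0) if len(q) else "")
E
```

```text
(530, 120) [ 0.5931 -0.2392  0.2265] [30 31 33]
(525, 160) [ 0.5949 -0.2435  0.2115] [17 15 23]
(530, 200) [ 0.5944 -0.2442  0.1924] [23 23 24]
(555, 170) [ 0.5936 -0.2338  0.2013] [75 75 74]
(555, 200) [ 0.5947 -0.2358  0.1888] [81 82 81]
(680, 60) [ 0.5528 -0.1721  0.1937] [56 58 57]
(680, 85) [ 0.5536 -0.1734  0.1827] [30 31 31]
(620, 235) [ 0.5445 -0.2011  0.1087] [77 76 77]
0.114 1 [ 0.5564 -0.1909  0.1147] [ 0.5564 -0.1909  0.1147] [ 0.5564 -0.1909  0.1147]
0.122 0   
0.13 0   
0.138 0   
0.146 0   
0.154 0   
0.162 0   
0.17 32 [ 0.5616 -0.1995  0.1756] [ 0.5372 -0.2442  0.173 ] [ 0.5947 -0.1743  0.1779]
0.178 70 [ 0.5676 -0.2078  0.1822] [ 0.5355 -0.2508  0.1781] [ 0.5948 -0.1652  0.1859]
0.186 79 [ 0.571  -0.2132  0.19  ] [ 0.5379 -0.251   0.1863] [ 0.5954 -0.1703  0.1939]
0.194 66 [ 0.568  -0.2073  0.1969] [ 0.5362 -0.251   0.1941] [ 0.5973 -0.1662  0.2   ]
```

```bash
cat > tips.py <<'E'
from polar import *
def tips():
    s=vision.snapshot("scene");C=cloud(s);o=telemetry.get_obs();p=o["ee_pos"]
    m=(np.hypot(C[...,0]-p[0],C[...,1]-p[1])<.06)&(C[...,2]>.116)&(C[...,2]<.25)
    P=C[m];print(o["time_s"],p,"lowest",np.percentile(P[:,2],[0,1,5]));
    q=P[P[:,2]<P[:,2].min()+.012];print(q.min(0),q.max(0));return s
if __name__=="__main__":
    s=tips();cv2.imwrite("pics/near2.png",cv2.resize(s["pixels"][150:270,100:260,::-1],(800,600)))
E
python3 tips.py
```

```text
4.25 [ 0.5645 -0.209   0.1313] lowest [0.1727 0.1764 0.1818]
[ 0.5365 -0.2496  0.1727] [ 0.5954 -0.1717  0.1847]
```

View pics/near2.png

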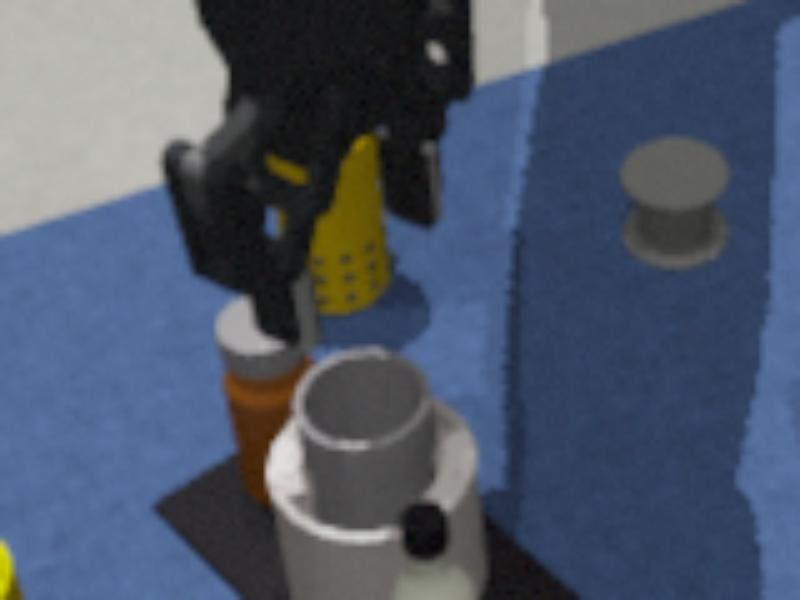

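The picture shows the fingertips about 60 mm above the rim (crop pixel (290,340) against the rim at (365,400)), which is higher than the TCP reading implies. I'll descend a little and re-measure.

Call:
drive_tool:
  series:
    - {"tx":0.0,"ty":-0.3,"tz":-1.3,"spin":0.0,"jaw":6.6}
    - {"tx":0.0,"ty":0.0,"tz":-1.3,"spin":0.0,"jaw":6.6}
    - {"tx":0.0,"ty":0.0,"tz":0.0,"spin":0.0,"jaw":6.6}
    - {"tx":0.0,"ty":0.0,"tz":0.0,"spin":0.0,"jaw":6.6}

```text
time_s: 4.75
ee_pos: [0.5636, -0.212, 0.1031]
eef_rot: [-0.282, 0.959, 0.0, -0.0]
wrist_force: [0.7, -0.4, 0.6]
gripper_width: 0.772
finger_force: 0.0
```

```bash
python3 tips.py; python3 -c "
from h import *
o=telemetry.get_obs();print(o['joint_pos'],o['eef_rot'],o['wrist_force'])"
```

```text
4.8 [ 0.5638 -0.2121  0.1035] lowest [0.145  0.1497 0.1571]
[ 0.5364 -0.2532  0.145 ] [ 0.5954 -0.1701  0.157 ]
[-4.48925873e-01  9.29167570e-02  1.84161146e+00 -2.43516150e-05
  1.20677495e+00 -2.59156422e+00] [-2.82045343e-01  9.59401065e-01 -1.05489765e-04  9.97620189e-05] [-0.50691434 -0.29352711  0.84724254]
```

Call:
drive_tool:
  series:
    - {"tx":0.0,"ty":0.0,"tz":-0.9,"spin":0.0,"jaw":6.6}
    - {"tx":0.0,"ty":0.0,"tz":-0.9,"spin":0.0,"jaw":6.6}
    - {"tx":0.0,"ty":0.0,"tz":0.0,"spin":0.0,"jaw":6.6}

```text
time_s: 5.18
ee_pos: [0.5627, -0.2115, 0.0837]
eef_rot: [-0.282, 0.959, 0.001, -0.001]
wrist_force: [0.3, 1.0, 0.7]
gripper_width: 0.773
finger_force: 0.0
```

```bash
python3 tips.py
```

```text
5.225 [ 0.5631 -0.2118  0.0844] lowest [0.1261 0.1298 0.1379]
[ 0.5366 -0.2532  0.1261] [ 0.5949 -0.1691  0.1381]
```

View pics/near2.png

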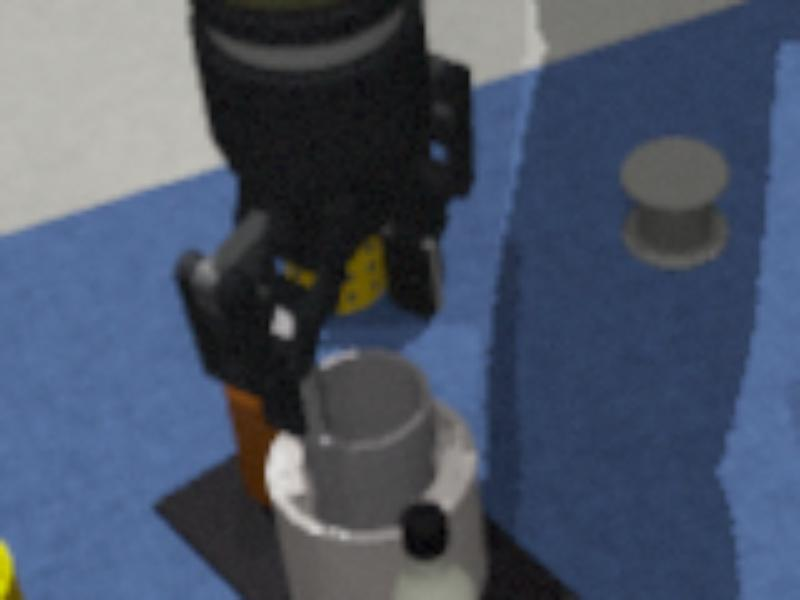

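Call:
drive_tool:
  series:
    - {"tx":0.1,"ty":0.0,"tz":-1.2,"spin":0.0,"jaw":6.6}
    - {"tx":0.0,"ty":0.0,"tz":-1.2,"spin":0.0,"jaw":6.6}
    - {"tx":0.0,"ty":0.0,"tz":-0.6,"spin":0.0,"jaw":6.6}
    - {"tx":0.0,"ty":0.0,"tz":-0.6,"spin":0.0,"jaw":6.6}
    - {"tx":0.0,"ty":0.0,"tz":0.0,"spin":0.0,"jaw":6.6}

```text
time_s: 5.85
ee_pos: [0.5642, -0.2118, 0.0486]
eef_rot: [-0.282, 0.959, 0.0, -0.0]
wrist_force: [0.7, -0.0, -0.3]
gripper_width: 0.775
finger_force: 0.0
```

```bash
python3 tips.py
```

```text
5.9 [ 0.5646 -0.212   0.0492] lowest [0.1161 0.1183 0.1282]
[ 0.5371 -0.2512  0.1161] [ 0.5965 -0.1691  0.128 ]
```

View pics/near2.png

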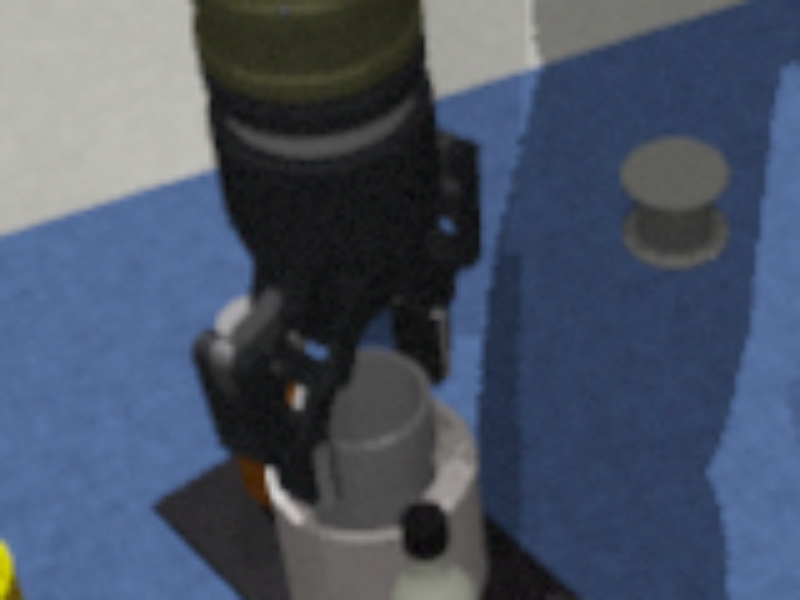

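Call:
drive_tool:
  series:
    - {"tx":0.0,"ty":0.0,"tz":0.0,"spin":0.0,"jaw":4.6}
    - {"tx":0.0,"ty":0.0,"tz":0.0,"spin":0.0,"jaw":4.6}
    - {"tx":0.0,"ty":0.0,"tz":0.0,"spin":0.0,"jaw":4.6}
    - {"tx":0.0,"ty":0.0,"tz":0.0,"spin":0.0,"jaw":4.6}
  squeeze: 100

```text
time_s: 6.4
ee_pos: [0.5651, -0.2121, 0.0506]
eef_rot: [-0.282, 0.959, -0.0, 0.0]
wrist_force: [-2.0, 1.9, 5.5]
gripper_width: 0.582
finger_force: 103.2
```

Call:
drive_tool:
  series:
    - {"tx":0.0,"ty":0.0,"tz":0.0,"spin":-0.1,"jaw":4.6}
    - {"tx":0.0,"ty":0.0,"tz":0.0,"spin":-0.14,"jaw":4.6}
    - {"tx":0.0,"ty":0.0,"tz":0.0,"spin":-0.14,"jaw":4.6}
    - {"tx":0.0,"ty":0.0,"tz":0.0,"spin":-0.14,"jaw":4.6}
    - {"tx":0.0,"ty":0.0,"tz":0.0,"spin":-0.14,"jaw":4.6}

```text
time_s: 7.02
ee_pos: [0.5656, -0.2128, 0.0506]
eef_rot: [0.046, 0.999, -0.001, 0.001]
wrist_force: [-0.2, -0.7, 3.3]
gripper_width: 0.583
finger_force: 103.2
```

Call:
drive_tool:
  series:
    - {"tx":0.0,"ty":0.0,"tz":0.0,"spin":-0.14,"jaw":4.6}
    - {"tx":0.0,"ty":0.0,"tz":0.0,"spin":-0.14,"jaw":4.6}
    - {"tx":0.0,"ty":0.0,"tz":0.0,"spin":-0.14,"jaw":4.6}
    - {"tx":0.0,"ty":0.0,"tz":0.0,"spin":-0.12,"jaw":4.6}
    - {"tx":0.0,"ty":0.0,"tz":0.2,"spin":0.0,"jaw":4.6}

```text
time_s: 7.65
ee_pos: [0.5646, -0.2125, 0.0508]
eef_rot: [0.308, 0.951, -0.0, 0.0]
wrist_force: [1.5, -1.2, -6.8]
gripper_width: 0.583
finger_force: 104.3
```

Turned freely by 69°. Now pull with small turns.

Call:
drive_tool:
  series:
    - {"tx":0.0,"ty":0.0,"tz":0.3,"spin":-0.06,"jaw":4.6}
    - {"tx":0.0,"ty":0.0,"tz":0.4,"spin":-0.06,"jaw":4.6}
    - {"tx":0.0,"ty":0.0,"tz":0.5,"spin":0.06,"jaw":4.6}
    - {"tx":0.0,"ty":0.0,"tz":0.5,"spin":0.06,"jaw":4.6}
    - {"tx":0.0,"ty":0.0,"tz":0.5,"spin":0.0,"jaw":4.6}

```text
time_s: 8.28
ee_pos: [0.5632, -0.2117, 0.0711]
eef_rot: [0.308, 0.951, -0.0, -0.002]
wrist_force: [1.0, -3.0, -8.8]
gripper_width: 0.581
finger_force: 104.8
```

Call:
drive_tool:
  series:
    - {"tx":0.0,"ty":0.0,"tz":1.0,"spin":0.0,"jaw":4.6}
    - {"tx":0.0,"ty":0.0,"tz":2.0,"spin":0.0,"jaw":4.6}
    - {"tx":0.0,"ty":0.0,"tz":3.5,"spin":0.0,"jaw":4.6}
    - {"tx":0.0,"ty":0.0,"tz":4.0,"spin":0.0,"jaw":4.6}
    - {"tx":0.0,"ty":0.0,"tz":2.3,"spin":0.0,"jaw":4.6}

```text
time_s: 8.9
ee_pos: [0.5661, -0.2122, 0.207]
eef_rot: [0.309, 0.951, -0.0, 0.003]
wrist_force: [1.0, 0.3, -1.8]
gripper_width: 0.581
finger_force: 105.6
```

```bash
python3 - <<'E'
from h import *
s=vision.snapshot("scene");np.savez("lift.npz",**s)
cv2.imwrite("pics/lift.png",cv2.resize(s["pixels"][110:270,80:280,::-1],(800,600)));print(telemetry.get_obs()["ee_pos"])
for n in("basket_mid","basket_lug"):
  for r in spotter.landmark_of("scene",n): print(n,r)
E
```

```text
[ 0.56741711 -0.21284074  0.21012861]
basket_mid {'uv': [91.6, 282.1], 'p': 0.88}
basket_mid {'uv': [164.5, 187.1], 'p': 0.7}
basket_lug {'uv': [162.5, 197.1], 'p': 0.96}
basket_lug {'uv': [94.2, 294.9], 'p': 0.79}
basket_lug {'uv': [333.1, 176.1], 'p': 0.49}
```

View pics/lift.png

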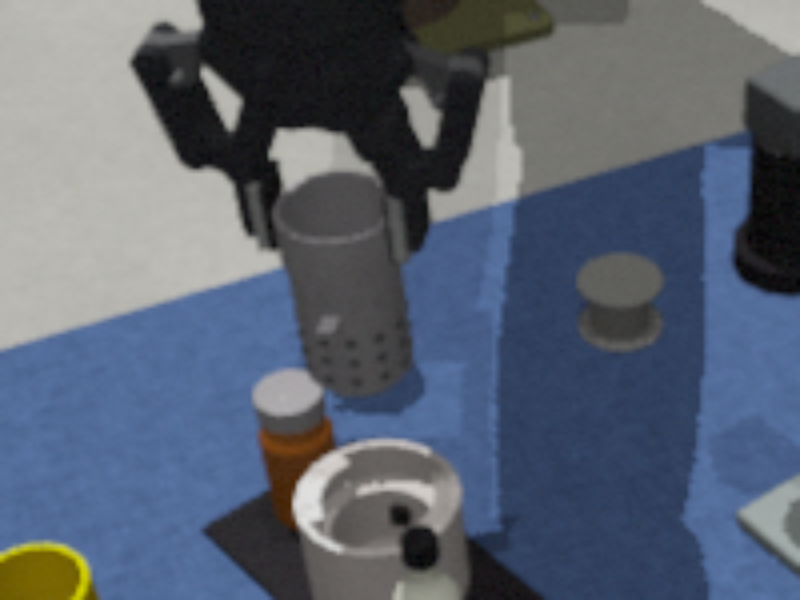

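```bash
python3 - <<'E'
from edge import *
s=dict(np.load("lift.npz"));C=cloud(s)
print(C[195:200,160:165].reshape(-1,3).mean(0))
for uv in((162.5,197.1),(162,196.7)):
  for z in(.2195,.2245):
    p=onz(s,uv,z)[:2]-[.5674,-.2128];print(z,p,np.hypot(*p),np.degrees(np.arctan2(p[1],p[0])))
for z in(.266,.269,.272): print(z,edgefit(s,(.567,-.213),z,[(.023,-1),(.026,1)],w=.015))
E
```

```text
[ 0.6119 -0.2334  0.2439]
0.2195 [ 0.0188 -0.0134] 0.023107476103098556 -35.35965605580096
0.2245 [ 0.0242 -0.0147] 0.02834362339473862 -31.313648374281634
0.2195 [ 0.0175 -0.0138] 0.02228307330106914 -38.16818323343631
0.2245 [ 0.0229 -0.0151] 0.027445562584917364 -33.44130071664483
0.266 (array([ 0.5613, -0.2095]), np.float64(36.678443908691406))
0.269 (array([ 0.5648, -0.2104]), np.float64(37.314666748046875))
0.272 (array([ 0.5685, -0.2114]), np.float64(37.793617248535156))
```

The basket is held upright and clear of the cup, with its lug visible at crop (328,325), which puts it at about -33° in the world. Now to carry it round the robot side of the microscope to above the ring.

Call:
drive_tool:
  series:
    - {"tx":-2.0,"ty":3.0,"tz":0.0,"spin":0.08,"jaw":4.6}
    - {"tx":-3.5,"ty":5.0,"tz":0.0,"spin":0.08,"jaw":4.6}
    - {"tx":-3.5,"ty":5.0,"tz":0.0,"spin":0.08,"jaw":4.6}
    - {"tx":-3.5,"ty":5.0,"tz":0.0,"spin":0.08,"jaw":4.6}
    - {"tx":-3.5,"ty":5.0,"tz":0.0,"spin":0.08,"jaw":4.6}

```text
time_s: 9.68
ee_pos: [0.4025, 0.0195, 0.2]
eef_rot: [0.113, 0.994, 0.0, -0.001]
wrist_force: [1.1, 0.3, -0.7]
gripper_width: 0.584
finger_force: 105.5
```

Call:
drive_tool:
  series:
    - {"tx":0.0,"ty":5.5,"tz":0.0,"spin":0.08,"jaw":4.6}
    - {"tx":0.5,"ty":5.5,"tz":0.5,"spin":0.08,"jaw":4.6}
    - {"tx":2.0,"ty":5.0,"tz":0.5,"spin":0.08,"jaw":4.6}
    - {"tx":2.0,"ty":3.5,"tz":0.0,"spin":0.05,"jaw":4.6}
    - {"tx":0.0,"ty":0.0,"tz":0.0,"spin":0.05,"jaw":4.6}

```text
time_s: 10.3
ee_pos: [0.4492, 0.215, 0.2098]
eef_rot: [-0.058, 0.998, -0.0, -0.002]
wrist_force: [-0.7, -0.8, -1.8]
gripper_width: 0.584
finger_force: 105.5
```

Call:
drive_tool:
  series:
    - {"tx":1.5,"ty":2.0,"tz":0.0,"spin":0.0,"jaw":4.6}
    - {"tx":1.5,"ty":1.8,"tz":0.0,"spin":0.0,"jaw":4.6}
    - {"tx":0.0,"ty":0.0,"tz":0.0,"spin":0.0,"jaw":4.6}
    - {"tx":0.0,"ty":0.0,"tz":0.0,"spin":0.0,"jaw":4.6}

```text
time_s: 10.8
ee_pos: [0.4787, 0.2505, 0.2103]
eef_rot: [-0.056, 0.998, -0.0, -0.001]
wrist_force: [0.5, -0.3, -1.8]
gripper_width: 0.581
finger_force: 105.5
```

```bash
python3 - <<'E'
from edge import *
o=telemetry.get_obs();print(o["ee_pos"],o["eef_rot"],o["time_s"])
s=vision.snapshot("scene");np.savez("above.npz",**s)
for n in("basket_mid","basket_lug","ring_notch","ring_entry"):
  for r in spotter.landmark_of("scene",n)[:3]: print(n,r)
a=s["pixels"][70:180,270:410,::-1]
cv2.imwrite("pics/above.png",cv2.resize(a,(760,597),interpolation=cv2.INTER_CUBIC))
E
```

```text
[0.4787 0.2505 0.2103] [-0.056   0.9984 -0.0004 -0.001 ] 10.8
basket_mid {'uv': [349.3, 100.3], 'p': 0.97}
basket_mid {'uv': [165.5, 191.2], 'p': 0.77}
basket_mid {'uv': [92.9, 282.1], 'p': 0.76}
basket_lug {'uv': [358.9, 103.3], 'p': 0.95}
basket_lug {'uv': [161.5, 198.6], 'p': 0.77}
basket_lug {'uv': [91.3, 296.0], 'p': 0.75}
ring_notch {'uv': [342.8, 148.0], 'p': 0.67}
ring_entry {'uv': [352.0, 136.4], 'p': 0.74}
```

View pics/above.png

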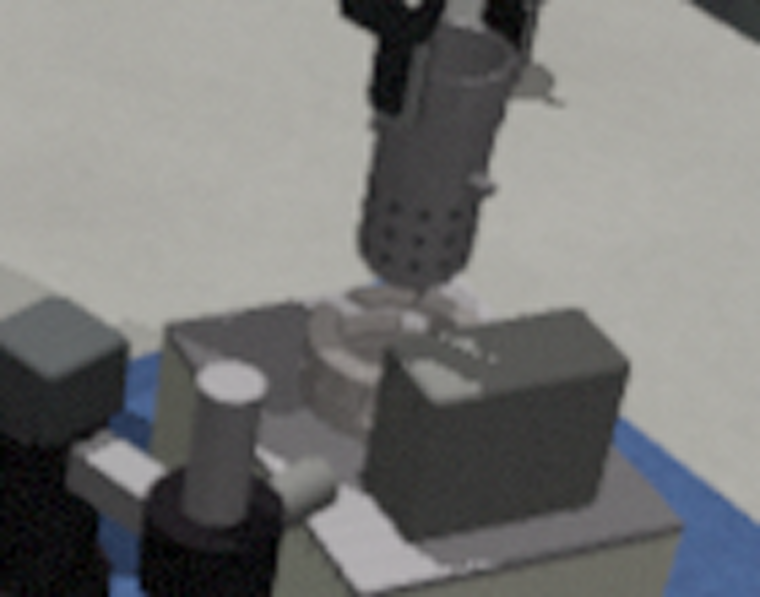

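The basket hangs upright over the ring, with its rim at about (475,50), a lug at (485,185) and the ring at (390,340), partly behind the tower. From here I work by numbers, having used all ten pictures.

```bash
python3 - <<'E'
from edge import *
a=dict(np.load("above.npz"));c=S["scene"];t=S["top"]
for z in(.2687,.2717,.2747): print("rim",z,edgefit(a,(.479,.2505),z,[(.026,1),(.023,-1)]))
# visible side of ring in scene: outer edge on left/back, inner far edge
for sp in((90,270),(120,300),(60,240)): print("ring scene",sp,edgefit(c,(.478,.2535),.135,[(.040,1),(.0255,-1)],w=.008,span=sp))
for ax in((.4787,.2505),):
  for z in(.2227,.2247,.2267):
    p=onz(a,(358.9,103.3),z)[:2]-np.array(ax);print("lug",z,p,np.hypot(*p),np.degrees(np.arctan2(p[1],p[0])))
# silhouettes axis: basket body at several heights -> width centre
m=spotter.silhouettes("scene","basket_mid")
for k in m[:2]: print(k["p"],k["bbox"])
k=m[0]["pixels"]
for row in range(85,122,6):
    u=np.nonzero(k[row])[0]; print(row,u.min() if len(u) else None,u.max() if len(u) else None)
for z in(.25,.23,.21,.19,.1717): print(z,proj(a,np.array([.4787,.2505,z])))
for n in("ring_entry","ring_notch"):
    for s,uv,z in((c,(351.3,137.1),.135),(t,(114.6,202.),.135)) if n=="ring_entry" else ((t,(135.,208.6),.135),(t,(135.,208.6),.114)):
        p=onz(s,uv,z)[:2]-[.4785,.2535];print(n,p,np.hypot(*p),np.degrees(np.arctan2(p[1],p[0])))
E
```

```text
rim 0.2687 (array([0.4805, 0.2621]), np.float64(11.946939468383789))
rim 0.2717 (array([0.484 , 0.2588]), np.float64(11.801969528198242))
rim 0.2747 (array([0.4884, 0.2544]), np.float64(11.718254089355469))
ring scene (90, 270) (array([0.4747, 0.2533]), np.float64(52.207847595214844))
ring scene (120, 300) (array([0.4747, 0.2527]), np.float64(57.82459259033203))
ring scene (60, 240) (array([0.4752, 0.2548]), np.float64(46.779212951660156))
lug 0.2227 [0.0234 0.0091] 0.025135632062152777 21.24103843875391
lug 0.2247 [0.0259 0.0066] 0.026758770527206748 14.3628491983627
lug 0.2267 [0.0284 0.0042] 0.028720994416716737 8.346692093803926
0.88 [66.6, 255.2, 114.0, 308.9]
0.82 [332.7, 77.2, 368.6, 125.4]
85 None None
91 None None
97 None None
103 None None
109 None None
115 None None
121 None None
0.25 [351.0465  88.3281]
0.23 [349.5158  96.453 ]
0.21 [348.0267 104.357 ]
0.19 [346.5776 112.0489]
0.1717 [345.2853 118.9083]
ring_entry [0.0255 0.0024] 0.025600351049344383 5.301091124051066
ring_entry [0.0354 0.0095] 0.03660788235155126 14.96570186407328
ring_notch [ 0.0211 -0.0341] 0.04011998545821117 -58.204535824972425
ring_notch [ 0.0251 -0.0289] 0.03825977151942028 -49.08945377495329
```

Call:
drive_tool:
  series:
    - {"tx":0.0,"ty":0.35,"tz":-1.5,"spin":0.0,"jaw":4.6}
    - {"tx":0.0,"ty":0.0,"tz":-2.0,"spin":0.0,"jaw":4.6}
    - {"tx":0.0,"ty":0.0,"tz":-1.0,"spin":0.0,"jaw":4.6}
    - {"tx":0.0,"ty":0.0,"tz":-0.6,"spin":0.0,"jaw":4.6}
    - {"tx":0.0,"ty":0.0,"tz":0.0,"spin":0.0,"jaw":4.6}

```text
time_s: 11.72
ee_pos: [0.4794, 0.2544, 0.1597]
eef_rot: [-0.056, 0.998, -0.0, -0.0]
wrist_force: [-0.3, 0.1, -1.2]
gripper_width: 0.582
finger_force: 105.6
```

Call:
drive_tool:
  series:
    - {"tx":-0.05,"ty":0.0,"tz":-1.0,"spin":0.0,"jaw":4.6}
    - {"tx":0.0,"ty":0.0,"tz":-1.0,"spin":0.0,"jaw":4.6}
    - {"tx":0.0,"ty":0.0,"tz":-0.6,"spin":0.0,"jaw":4.6}
    - {"tx":0.0,"ty":0.0,"tz":0.0,"spin":0.0,"jaw":4.6}

```text
time_s: 12.22
ee_pos: [0.4785, 0.2543, 0.1331]
eef_rot: [-0.056, 0.998, -0.0, -0.001]
wrist_force: [-0.2, 0.1, -1.3]
gripper_width: 0.581
finger_force: 105.6
```

Call:
drive_tool:
  series:
    - {"tx":0.0,"ty":0.0,"tz":-0.5,"spin":0.0,"jaw":4.6}
    - {"tx":0.0,"ty":0.0,"tz":-0.4,"spin":0.0,"jaw":4.6}
    - {"tx":0.0,"ty":0.0,"tz":-0.3,"spin":0.0,"jaw":4.6}
    - {"tx":0.0,"ty":0.0,"tz":-0.2,"spin":0.0,"jaw":4.6}
    - {"tx":0.0,"ty":0.0,"tz":0.0,"spin":0.0,"jaw":4.6}

```text
time_s: 12.85
ee_pos: [0.479, 0.2544, 0.12]
eef_rot: [-0.056, 0.998, -0.0, -0.0]
wrist_force: [-0.6, -1.4, -2.3]
gripper_width: 0.585
finger_force: 105.6
```

Call:
drive_tool:
  series:
    - {"tx":0.0,"ty":0.0,"tz":-0.3,"spin":0.0,"jaw":4.6}
    - {"tx":0.0,"ty":0.0,"tz":-0.3,"spin":0.0,"jaw":4.6}
    - {"tx":0.0,"ty":0.0,"tz":-0.3,"spin":0.0,"jaw":4.6}
    - {"tx":0.0,"ty":0.0,"tz":0.0,"spin":0.0,"jaw":4.6}

```text
time_s: 13.35
ee_pos: [0.4789, 0.2544, 0.1107]
eef_rot: [-0.056, 0.998, -0.0, -0.0]
wrist_force: [0.5, -1.6, -2.0]
gripper_width: 0.583
finger_force: 105.5
```

Call:
drive_tool:
  series:
    - {"tx":0.0,"ty":0.0,"tz":-0.1,"spin":0.0,"jaw":4.6}
    - {"tx":0.0,"ty":0.0,"tz":-0.1,"spin":0.0,"jaw":4.6}
    - {"tx":0.0,"ty":0.0,"tz":0.0,"spin":0.0,"jaw":4.6}

```text
time_s: 13.72
ee_pos: [0.4791, 0.2544, 0.1093]
eef_rot: [-0.056, 0.998, -0.0, -0.0]
wrist_force: [-0.6, -2.1, -0.7]
gripper_width: 0.584
finger_force: 105.7
```

Call:
drive_tool:
  series:
    - {"tx":0.0,"ty":0.0,"tz":-0.1,"spin":0.0,"jaw":4.6}
    - {"tx":0.0,"ty":0.0,"tz":0.0,"spin":0.0,"jaw":4.6}

```text
time_s: 13.98
ee_pos: [0.4792, 0.2544, 0.1085]
eef_rot: [-0.056, 0.998, -0.0, -0.0]
wrist_force: [-1.6, -1.9, 1.2]
gripper_width: 0.578
finger_force: 105.9
```

Call:
drive_tool:
  series:
    - {"tx":0.0,"ty":0.0,"tz":-0.1,"spin":0.0,"jaw":4.6}
    - {"tx":0.0,"ty":0.0,"tz":0.0,"spin":0.0,"jaw":4.6}

```text
time_s: 14.22
ee_pos: [0.4792, 0.2544, 0.1084]
eef_rot: [-0.056, 0.998, -0.0, 0.0]
wrist_force: [-3.9, -4.0, 6.9]
gripper_width: 0.585
finger_force: 106.4
```

Floor contact came at TCP 0.1085 as predicted. I'll raise slightly and turn clockwise.

Call:
drive_tool:
  series:
    - {"tx":0.0,"ty":0.0,"tz":0.25,"spin":0.0,"jaw":4.6}
    - {"tx":0.0,"ty":0.0,"tz":0.0,"spin":-0.1,"jaw":4.6}
    - {"tx":0.0,"ty":0.0,"tz":0.0,"spin":-0.15,"jaw":4.6}
    - {"tx":0.0,"ty":0.0,"tz":0.0,"spin":-0.15,"jaw":4.6}
    - {"tx":0.0,"ty":0.0,"tz":0.0,"spin":0.0,"jaw":4.6}

```text
time_s: 14.85
ee_pos: [0.4786, 0.2539, 0.1089]
eef_rot: [0.143, 0.99, -0.001, -0.001]
wrist_force: [-0.9, -4.3, -3.3]
gripper_width: 0.583
finger_force: 105.5
```

```bash
python3 -c "
from h import *
o=telemetry.get_obs();print(o['ee_pos'],o['eef_rot'],o['wrist_force'],o['torque'])"
```

```text
[0.47858391 0.25394131 0.10889607] [ 1.42632093e-01  9.89775325e-01 -7.40168018e-04 -5.86721615e-04] [-0.86281727 -4.30318426 -3.27277109] [-1.02017775  0.22987526  0.06288817]
```

Call:
drive_tool:
  series:
    - {"tx":0.0,"ty":-0.05,"tz":0.0,"spin":-0.13,"jaw":4.6}
    - {"tx":0.0,"ty":0.0,"tz":0.0,"spin":-0.13,"jaw":4.6}
    - {"tx":0.0,"ty":0.0,"tz":0.0,"spin":-0.13,"jaw":4.6}
    - {"tx":0.0,"ty":0.0,"tz":0.0,"spin":-0.1,"jaw":4.6}
    - {"tx":0.0,"ty":0.0,"tz":0.0,"spin":0.0,"jaw":4.6}

```text
time_s: 15.48
ee_pos: [0.4782, 0.2535, 0.109]
eef_rot: [0.378, 0.926, -0.001, -0.001]
wrist_force: [-1.8, -4.8, -2.0]
gripper_width: 0.583
finger_force: 105.5
```

```bash
python3 -c "
from h import *
o=telemetry.get_obs();print(o['ee_pos'],o['eef_rot'],o['wrist_force'],o['torque'])"
```

```text
[0.4782405  0.25349385 0.10896147] [ 3.78169006e-01  9.25735688e-01 -9.99149245e-04 -8.00004556e-04] [-1.81444538 -4.77330663 -2.02753749] [-1.0378674   0.51533901  0.04787132]
```

Call:
drive_tool:
  series:
    - {"tx":0.0,"ty":-0.05,"tz":0.0,"spin":-0.06,"jaw":4.6}
    - {"tx":0.0,"ty":0.0,"tz":0.0,"spin":-0.05,"jaw":4.6}
    - {"tx":0.0,"ty":0.0,"tz":0.0,"spin":-0.05,"jaw":4.6}
    - {"tx":0.0,"ty":0.0,"tz":0.0,"spin":0.0,"jaw":4.6}

```text
time_s: 15.98
ee_pos: [0.4777, 0.2531, 0.109]
eef_rot: [0.451, 0.893, -0.001, -0.001]
wrist_force: [-4.5, -4.3, -0.3]
gripper_width: 0.583
finger_force: 105.7
```

```bash
cat > st.py <<'E'
from h import *
o=telemetry.get_obs();q=o['eef_rot'];print(o['ee_pos'].round(4),"j",round(2*np.degrees(np.arctan2(q[1],q[0]))-90,2),o['wrist_force'].round(1),o['torque'].round(2))
E
python3 st.py
```

```text
[0.4777 0.2531 0.109 ] j 36.43 [-4.5 -4.3 -0.3] [-0.88  0.88  0.21]
```

Call:
drive_tool:
  series:
    - {"tx":0.0,"ty":0.0,"tz":-0.2,"spin":0.0,"jaw":4.6}
    - {"tx":0.0,"ty":0.0,"tz":-0.1,"spin":0.0,"jaw":4.6}
    - {"tx":0.0,"ty":0.0,"tz":0.0,"spin":0.0,"jaw":4.6}

```text
time_s: 16.35
ee_pos: [0.4778, 0.253, 0.1065]
eef_rot: [0.45, 0.893, -0.001, -0.001]
wrist_force: [-5.1, -5.8, 1.4]
gripper_width: 0.581
finger_force: 105.9
```

```bash
python3 st.py
```

```text
[0.4778 0.253  0.1065] j 36.45 [-5.1 -5.8  1.4] [-1.04  1.08  0.23]
```

Already below channel-floor level, so the lugs are dropping into the notches; continuing down.

Call:
drive_tool:
  series:
    - {"tx":0.0,"ty":0.0,"tz":-0.2,"spin":0.0,"jaw":4.6}
    - {"tx":0.0,"ty":0.0,"tz":-0.2,"spin":0.0,"jaw":4.6}
    - {"tx":0.0,"ty":0.0,"tz":0.0,"spin":0.0,"jaw":4.6}

```text
time_s: 16.73
ee_pos: [0.4778, 0.253, 0.1026]
eef_rot: [0.45, 0.893, -0.001, -0.001]
wrist_force: [-5.7, -5.4, 0.6]
gripper_width: 0.581
finger_force: 106.1
```

```bash
python3 st.py
```

```text
[0.4778 0.253  0.1026] j 36.45 [-5.7 -5.4  0.6] [-1.04  1.06  0.22]
```

Call:
drive_tool:
  series:
    - {"tx":0.0,"ty":0.0,"tz":-0.05,"spin":0.0,"jaw":5.6}
    - {"tx":0.0,"ty":0.0,"tz":0.0,"spin":0.0,"jaw":6.6}
    - {"tx":0.0,"ty":0.0,"tz":0.0,"spin":0.0,"jaw":6.6}
    - {"tx":0.0,"ty":0.0,"tz":0.0,"spin":0.0,"jaw":6.6}

```text
time_s: 17.23
ee_pos: [0.4795, 0.2538, 0.1027]
eef_rot: [0.452, 0.892, 0.001, 0.0]
wrist_force: [-0.2, -0.6, 0.1]
gripper_width: 0.774
finger_force: 0.0
```

Call:
drive_tool:
  series:
    - {"tx":0.0,"ty":0.0,"tz":1.0,"spin":0.0,"jaw":6.6}
    - {"tx":0.0,"ty":0.0,"tz":2.0,"spin":0.0,"jaw":6.6}
    - {"tx":0.0,"ty":0.0,"tz":4.0,"spin":0.0,"jaw":6.6}
    - {"tx":0.0,"ty":0.0,"tz":4.0,"spin":0.0,"jaw":6.6}
    - {"tx":-4.0,"ty":0.0,"tz":3.0,"spin":0.0,"jaw":6.6}

```text
time_s: 17.85
ee_pos: [0.4407, 0.2538, 0.2465]
eef_rot: [0.453, 0.892, 0.002, 0.001]
wrist_force: [0.4, 0.6, 0.3]
gripper_width: 0.775
finger_force: 0.0
```

Call:
drive_tool:
  series:
    - {"tx":-6.0,"ty":0.0,"tz":0.0,"spin":0.0,"jaw":6.6}
    - {"tx":-6.0,"ty":1.0,"tz":0.0,"spin":0.0,"jaw":6.6}
    - {"tx":-4.0,"ty":5.0,"tz":0.0,"spin":0.0,"jaw":6.6}
    - {"tx":-2.0,"ty":6.0,"tz":0.0,"spin":0.0,"jaw":6.6}
    - {"tx":0.0,"ty":6.0,"tz":0.0,"spin":0.0,"jaw":6.6}

```text
time_s: 18.48
ee_pos: [0.2591, 0.4339, 0.2454]
eef_rot: [0.451, 0.892, 0.002, 0.0]
wrist_force: [0.7, 0.5, 1.5]
gripper_width: 0.772
finger_force: 0.0
```

```bash
python3 - <<'E'
from edge import *
o=telemetry.get_obs();print(o["ee_pos"],o["time_s"])
for n in("top","scene"):
    s=vision.snapshot(n);np.savez(n+"9.npz",**s)
    C=cloud(s).reshape(-1,3);d=np.hypot(C[:,0]-.478,C[:,1]-.253);P=C[(d<.034)&(C[:,2]>.145)&(C[:,2]<.19)]
    z=np.sort(P[:,2]);print(n,"rim z pct",np.percentile(z,[50,80,95]),len(z))
    for zz in(.164,.170): print(zz,edgefit(s,(.478,.253),zz,[(.026,1),(.023,-1)]),edgefit(s,(.478,.253),.135,[(.040,1)]))
    for l in("basket_mid","basket_lug","spool","bottle","jar"):
        print(l,[(np.round(r["uv"],1),round(r["p"],2)) for r in spotter.landmark_of(n,l)[:4]])
    # fit rim plane
    q=P[P[:,2]>np.percentile(z,60)];A=np.c_[q[:,:2]-[.478,.253],np.ones(len(q))];print("plane",np.linalg.lstsq(A,q[:,2],rcond=None)[0])
E
```

```text
[0.2591 0.4339 0.2454] 18.475
top rim z pct [0.1607 0.1637 0.1664] 250
0.164 (array([0.4787, 0.2561]), np.float64(57.23563766479492)) (array([0.4785, 0.2546]), np.float64(27.398609161376953))
0.17 (array([0.4778, 0.2546]), np.float64(57.37529373168945)) (array([0.4785, 0.2546]), np.float64(27.398609161376953))
basket_mid [(array([119.5, 218.3]), 0.94), (array([406.7, 187.3]), 0.85), (array([313.4, 262.8]), 0.64)]
basket_lug [(array([131.6, 209.2]), 0.95), (array([322.7, 257.1]), 0.85), (array([410.7, 174.9]), 0.77)]
spool [(array([249.1, 247.1]), 0.87)]
bottle [(array([329.5, 159.6]), 0.66)]
jar [(array([337.6, 220.3]), 0.72), (array([236.3, 151.3]), 0.19)]
plane [ 0.0065 -0.0067  0.1642]
scene rim z pct [0.1572 0.1624 0.1642] 290
0.164 (array([0.4772, 0.2542]), np.float64(39.650413513183594)) (array([0.478 , 0.2529]), np.float64(12.987597465515137))
0.17 (array([0.4841, 0.2478]), np.float64(38.65633010864258)) (array([0.478 , 0.2529]), np.float64(12.987597465515137))
basket_mid [(array([165.3, 193.6]), 0.86), (array([ 91.6, 284.3]), 0.76), (array([341.7, 142.4]), 0.71), (array([296.4, 259.8]), 0.68)]
basket_lug [(array([160.5, 198. ]), 0.93), (array([ 92.8, 295.2]), 0.8), (array([340.8, 143.1]), 0.79)]
spool [(array([233.2, 193.7]), 0.63), (array([339.5, 144.2]), 0.63), (array([340.8, 148.2]), 0.3)]
bottle [(array([189.9, 292.5]), 0.56)]
jar [(array([157.4, 247.3]), 0.71)]
plane [0.0105 0.0099 0.1624]
```

The rim is at 0.164 m, the locked height, level and concentric with the ring. The bystanders are unchanged.

```bash
python3 -c "
from bench import ctrl
print(ctrl.job_done())"
```

```text
the job is handed in; nothing more can be done
None
```

I freed the basket, hung it in the bayonet ring, turned it clockwise into the locking notches and let go; the job is handed in at about 18.5 s, with the verdict not shown, and the last pictures have the rim at locked height and level, with bottle, jar and spool where they were.

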